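# Return the sample stick to its rack and close the bail

### The job

Put the sample stick that lies loose on the bench back into the empty berth of the three-berth rack, its square head at the same end as the heads of the two sticks already there, lowering it in rather than letting it fall. When it lies fully down in both plates, swing the rack's steel bail right down over the sticks and let go, leaving the two parked sticks and everything else on the bench where they are.

Things in the scene. Friction and masses are not known exactly. Their poses are not given: they have to be found in the camera images.
- stick: Loose stick: steel tube, 16 mm diameter, 110 mm free length, between a square aluminium head box (40 long, 36 x 36 mm) and a round copper can (40 long, 34 mm diameter); 198 mm overall with the head's end connector; 0.2 to 0.5 kg, balanced. Origin on the axis at the tube's middle, 18 mm above the bench; x along the tube from head (x -95 to -55 mm) to can (55 to 95 mm), z up.
- stick_head (a point): Centre of the loose stick's head box, at x = -75 mm of stick.
- rack: Fixed plastic rack, base 116 x 250 x 10 mm. Two white plates stand at x -50 to -40 and 40 to 50 mm, each with 3 open-topped slots 22 mm wide: floor 47 mm, straight to 63, flared to 75 mm above the bench. Seated, a tube lies in both plates, head beyond the -x plate, can beyond the +x plate (5 mm end play). Origin under its centre on the bench; x along the sticks, heads to cans; y across berths.
- bail (a joint): Angle of the rack's bail: 0 = closed, lying level over the tubes; about 1.57 = upright; 2.6 to 2.8 = open, laid back beyond the cans (+x). It stays where it is left.
- bail_bar (a point): Middle of the bail's cross bar. The bail is a U of 8 mm steel rod: a 238 mm cross bar along the rack's y on two 70 mm arms. Closed, the bar lies 68 mm above the bench 14 mm to the head side of the tubes' middle, 1 mm clear of seated tubes.
- bail_hinge (a point): Middle of the bail's hinge axis (along the rack's y), at rack x = 56, y = 0, z = 68 mm.
- parked_a: A stick of the same make already seated in one berth of the rack (which one varies); same origin and axes as stick.
- parked_b: A second such stick already seated in another berth.
- berth0 (a point): Berth at rack y = -70 mm: where the origin of a fully seated stick lies, 55 mm above the bench. Its axes are the rack's.
- berth1 (a point): Berth at rack y = 0 mm: where the origin of a fully seated stick lies, 55 mm above the bench. Its axes are the rack's.
- berth2 (a point): Berth at rack y = 70 mm: where the origin of a fully seated stick lies, 55 mm above the bench. Its axes are the rack's.
- cap: Bystander: red plastic cap, 44 mm across, 40 mm high. Origin at the centre of its underside.
- flange: Bystander: round steel flange stub, 55 mm across, 30 mm high. Origin at the centre of its underside.
- driver: Bystander: screwdriver, 180 mm long, lying down. Origin under it; x along it.
- mug: Bystander: white mug, 80 mm across, 90 mm high. Origin at the centre of its underside.
- spanner: Bystander: steel spanner, 170 mm long, lying flat. Origin under it; x along it.
Mind the look-alikes: they are no part of the job. Leave any purple look-alike of the stick alone.

How it is judged (in metres and radians):
On the way, in this order (a step that is already met when the one before it is completed fails the run):
1. The stick lies seated in the empty berth, head on the same side as the others, while the bail is still open (((x of stick in the frame of berth0 between -0.009 and 0.009 m and y of stick in the frame of berth0 between -0.006 and 0.006 m and z of stick in the frame of berth0 between -0.004 and 0.004 m) or (x of stick in the frame of berth1 between -0.009 and 0.009 m and y of stick in the frame of berth1 between -0.006 and 0.006 m and z of stick in the frame of berth1 between -0.004 and 0.004 m) or (x of stick in the frame of berth2 between -0.009 and 0.009 m and y of stick in the frame of berth2 between -0.006 and 0.006 m and z of stick in the frame of berth2 between -0.004 and 0.004 m)) and angle between the x axis of stick and the x axis of rack, either way round below 0.09 rad and x of stick_head in the frame of rack below -0.05 m and value of joint bail above 0.8 rad), for 0.2 s.
2. The bail is swung down over the sticks (value of joint bail below 0.08 rad), for 0.2 s.
At the end, for the whole second after the job is handed in: Stick released, at rest in a berth: origin within 9 mm along, 6 mm across, 4 mm in height of the berth point, within 0.09 rad of the rack's x, head at the -x end; bail under 0.08 rad; parked sticks moved under 20 mm, bystanders under 30 mm (((x of stick in the frame of berth0 between -0.009 and 0.009 m and y of stick in the frame of berth0 between -0.006 and 0.006 m and z of stick in the frame of berth0 between -0.004 and 0.004 m) or (x of stick in the frame of berth1 between -0.009 and 0.009 m and y of stick in the frame of berth1 between -0.006 and 0.006 m and z of stick in the frame of berth1 between -0.004 and 0.004 m) or (x of stick in the frame of berth2 between -0.009 and 0.009 m and y of stick in the frame of berth2 between -0.006 and 0.006 m and z of stick in the frame of berth2 between -0.004 and 0.004 m)) and angle between the x axis of stick and the x axis of rack, either way round below 0.09 rad and x of stick_head in the frame of rack below -0.05 m and value of joint bail below 0.08 rad and linear speed of stick below 0.03 m/s and contact force between the fingers and stick below 0.1 N); the robot touches nothing.
It fails at once if The stick is let fall (moving faster than 0.6 m/s while out of the fingers: a drop of about 20 mm) (contact force between the fingers and stick below 0.05 N and linear speed of stick above 0.6 m/s).
It fails at once if A parked stick is moved by more than 20 mm (distance of any of parked_a, parked_b from where it was at the start of the episode above 0.02 m).
It fails at once if Another thing on the bench is moved by more than 30 mm (distance of any of cap, flange, driver, mug, spanner from where it was at the start of the episode above 0.03 m).
It also fails if it takes over 64 s, if anything falls off the work surface, if the arm or the gripper's body presses on something with over 40 N, if the wrist force passes 120 N, or if a joint passes its speed limit or range.

### The arm

A 6-joint arm with a two-finger parallel gripper is mounted at the origin on the work surface. World frame = base frame: x ahead of the robot, y to its left, z up, the work surface at z = 0. Lengths are in mm, angles in rad, forces in N, time in s.
With the tool pointing down it reaches from about 275 to 750 mm from the base axis. Payload 10.2 kg.
Tool frame: the origin (TCP) lies midway between the tips of the shut fingers; the grasp point (between the pads) lies 19 mm behind it; z points along the fingers, y is the direction in which the jaws open and shut (so a half turn about z gives the same grasp; the last joint's range is limited). The gripper opens to 88 mm and grips with 3 to 60 N. Pads are 18 mm wide; open, the fingers measure 123 mm over their backs; the gripper's body (75 mm by 187 mm) begins 45 mm behind the grasp point.
Start: joints at [-1.532, 0.313, 1.498, -0, 1.331, -0.223], TCP at [135.867, -507.121, 238.72] pointing down, gripper open.
Joint ranges: [-2.94, 2.94], [-0.97, 2.17], [0.19, 2.56], [-1.23, 4.37], [0.02, 3.11], [-2.88, 2.88]. Speed limits (rad/s): [2.39, 2.39, 3.01, 3.14, 3.14, 3.14].

### API

Orientations are given as a unit quaternion [w, x, y, z].
In Python, from workcell import r gives the robot as it stands.
- The arm moves only by the tool carry_out, never from a script. Its argument "commands" is a list of rows, each a list of 7 numbers: the closure, from 0 (fully open) to 1 (shut), then the shift along the world's x, y, z in units of 0.3 m (1.0 is 0.3 m), then the turn, a rotation vector about the world's x, y, z in units of 0.5 rad (1.0 is 0.5 rad). In form: [[jaw, x, y, z, rx, ry, rz], ...]. A call has 1 to 12 rows; each row is the pose to reach, as a shift and turn from the pose commanded when the call began; what a row does not reach only later rows make up. A row lasts 1/12 s, in which the tool goes at most 41.7 mm and 7.16 degrees, less where a joint would pass 70% of its speed; a pose out of reach is approached as far as the arm can. A call with a number of a shift or a turn outside -1 to 1 is refused whole. A call with a gripper value outside its range is refused whole. The fingers move at their own pace and stop on an object; "force" is the grip in N (left out, the last holds). Time passes only in rows, so rows that repeat a pose let the fingers close. It gives the time, the measured TCP pose, the force and the opening at its end, in the units of the state.
- r.sense(): the state, without advancing time (a new reading comes with each control period).
- r.get_image(name): name is "scene" or "side" or "wrist"; returns the picture (400x640x3 uint8, red, green, blue); there is no depth.
- r.camera_model(name): a dict with "fov_y" (degrees; the focal length in pixels is half the picture's height over the tangent of half this angle, whatever the lens; pixels are square), "cx", "cy" (the principal point, pixels), "rvec" (rotation vector, rad) and "tvec" (3), from world to camera coordinates, as OpenCV has them. Camera axes: x right, y down, z forward; pixel columns grow to the right and rows downward; lengths in mm; the calibration is good to about 2 mm. A picture is of the moment at which its call begins: read the wrist's pose just before it. camera_model takes no time and is no camera call; for the wrist camera it gives the pose at the moment of the call.
- r.hand_in(): hands the job in, once; it reports no verdict.
The state is a dict: "t": time; "q": joint angles; "dq": joint speeds; "effort": joint torques, N m; "position": TCP position; "tool_rot": TCP orientation; "ft_force": force on the tool from outside, world axes, zero at the start; "wrist_torque": the same for the moment, N m; "opening": finger opening in mm.
Only numpy, scipy, OpenCV 4.12 (cv2) and the standard library are available. Lean on these libraries where they do the work, as an engineer would, in place of code of your own. Each camera call takes 0.05 s, during which the arm holds its last target.

## Working session

There is one attempt and no reset: what is moved stays moved. The work goes in short steps, Python scripts to look and compute and a tool call to move; the robot and the scene stay as the last step left them, time stands still between calls to the robot, and variables do not carry over. Pictures are saved under pics/ and viewed, and the job is handed in when it is done.

Besides the shell and the picture viewer there is one more tool, called by a JSON object that holds its "name" and its "arguments", one argument or row to a line. carry_out: Moves the arm, as the interface text tells. Its arguments: {"type":"object","properties":{"commands":{"type":"array"},"force":{"type":"number"}},"required":["commands"]}

```bash
ls; mkdir -p pics
python3 - <<'E'
from workcell import r
import cv2
s=r.sense();print(s)
for n in("scene","side","wrist"):
    m=r.camera_model(n);print(n,m)
    cv2.imwrite(f"pics/{n}0.png",cv2.cvtColor(r.get_image(n),cv2.COLOR_RGB2BGR))
E
```

```text
pics
{'t': 0.0, 'q': array([-1.53239151e+00,  3.13422472e-01,  1.49843822e+00,  4.27893476e-05,
        1.33095489e+00, -2.23387230e-01]), 'dq': array([ 8.87052215e-05, -3.52488690e-05, -6.57571818e-05, -1.27723794e-03,
       -9.63498795e-05, -3.23610895e-04]), 'effort': array([-1.66959227e-03, -4.02209651e+01, -2.52274436e+01,  6.93465862e-02,
        3.52305535e-02, -1.11175871e-04]), 'position': array([ 135.87191811, -506.86907732,  238.17471499]), 'tool_rot': array([-6.06932773e-04,  9.91445820e-01,  1.30517475e-01,  7.71649201e-05]), 'ft_force': array([-0.47684166, -0.20431818,  0.39622372]), 'wrist_torque': array([ 0.05230151, -0.01402145, -0.02440241]), 'opening': 88.0634469479058}
scene {'fov_y': 48.30348963766177, 'cx': 321.5597836393019, 'cy': 199.73717290299604, 'rvec': array([ 0.91092846,  2.51754632, -1.03691885]), 'tvec': array([ 395.88438036, -162.28956446, 1734.299508  ])}
side {'fov_y': 50.52258761487767, 'cx': 315.57902128808337, 'cy': 198.94685357921256, 'rvec': array([ 0.72991683, -2.67132617,  0.99946966]), 'tvec': array([ 417.46469345,  224.74194798, 1022.48465236])}
wrist {'fov_y': 65.03703395353992, 'cx': 318.9812923452894, 'cy': 198.5950126916437, 'rvec': array([-2.31183696,  1.7723687 ,  0.24807165]), 'tvec': array([-524.26715899,  -38.71088401,  389.13209267])}
```

View pics/scene0.png

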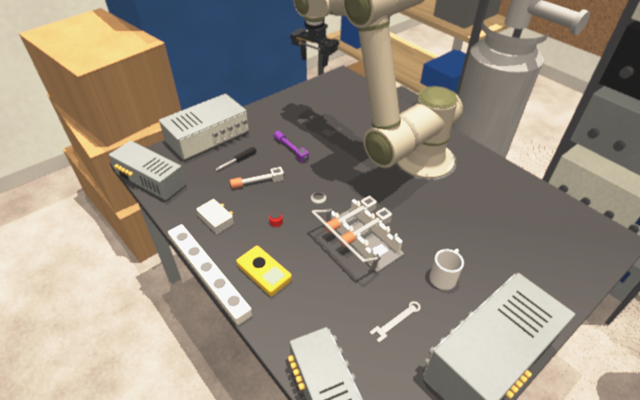

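View pics/side0.png

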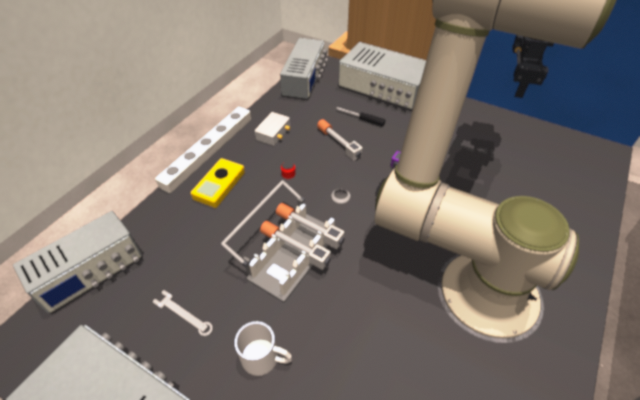

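View pics/wrist0.png

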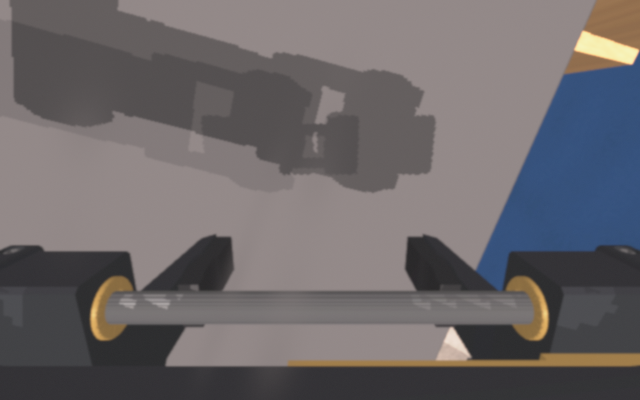

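```bash
cat > h.py <<'E'
import numpy as np,cv2
def KRt(m,H=400):
    f=H/2/np.tan(np.radians(m["fov_y"])/2)
    K=np.array([[f,0,m["cx"]],[0,f,m["cy"]],[0,0,1.]])
    return K,cv2.Rodrigues(np.array(m["rvec"]))[0],np.array(m["tvec"])
def ray(m,p):
    K,R,t=KRt(m); d=R.T@np.linalg.inv(K)@np.array([p[0],p[1],1.]); return -R.T@t,d
def onz(m,p,z):
    c,d=ray(m,p); return c+d*(z-c[2])/d[2]
def proj(m,P):
    K,R,t=KRt(m); q=(R@np.atleast_2d(P).T).T+t; q=(K@q.T).T; return q[:,:2]/q[:,2:]
def tri(ms,ps):
    A=np.zeros((3,3));b=np.zeros(3)
    for m,p in zip(ms,ps):
        c,d=ray(m,p);d=d/np.linalg.norm(d);M=np.eye(3)-np.outer(d,d);A+=M;b+=M@c
    return np.linalg.solve(A,b)
def crop(img,x0,y0,x1,y1,s,name):
    c=cv2.resize(img[y0:y1,x0:x1],None,fx=s,fy=s,interpolation=cv2.INTER_CUBIC);cv2.imwrite(name,c)
E
python3 - <<'E'
from h import *
from workcell import r
S=r.camera_model("scene");D=r.camera_model("side")
a=cv2.imread("pics/scene0.png");b=cv2.imread("pics/side0.png")
crop(a,210,130,410,280,4,"pics/sc1.png");crop(b,210,110,410,260+40,3,"pics/sd1.png")
for n,p,q in[("can",(236,183),(323,126)),("head",(277,174),(353,150)),("mug",(447,270),(257,350)),("pur",(291,146),(397,158))]:
    print(n,onz(S,p,18),onz(D,q,18),tri([S,D],[p,q]))
print(r.sense()['t'])
E
```

```text
can [ 646.86619475 -322.01806633   18.        ] [ 649.77162467 -323.22947893   18.        ] [ 647.99927976 -319.89117041   20.63824588]
head [ 505.11434054 -268.1197807    18.        ] [ 508.56303607 -268.19514145   18.        ] [ 507.0951291  -265.02696256   21.20435998]
mug [365.89615773 404.494837    18.        ] [392.43110721 404.20067489  18.        ] [384.05031054 411.6785844   42.71692223]
pur [ 365.73249612 -366.91697326   18.        ] [ 374.31829788 -303.7848983    18.        ] [ 378.66777354 -333.79696671   19.54840234]
0.15
```

View pics/sc1.png

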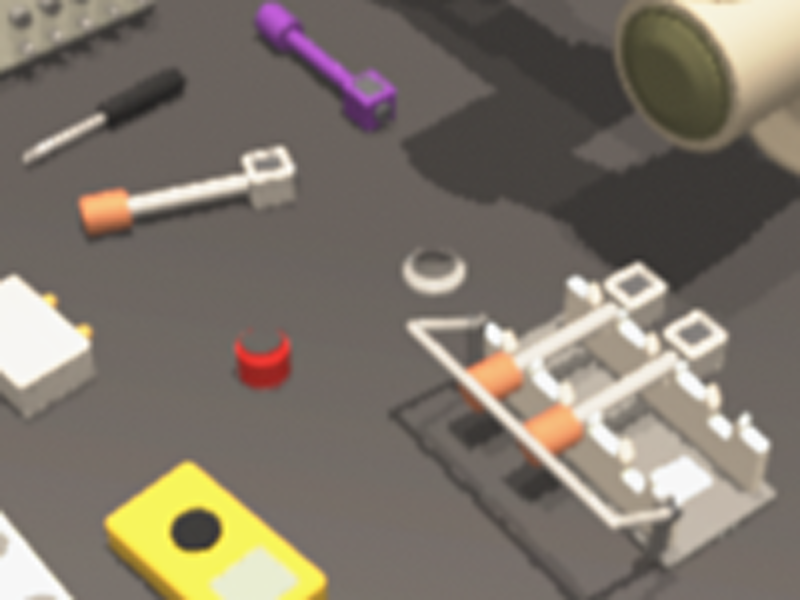

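View pics/sd1.png

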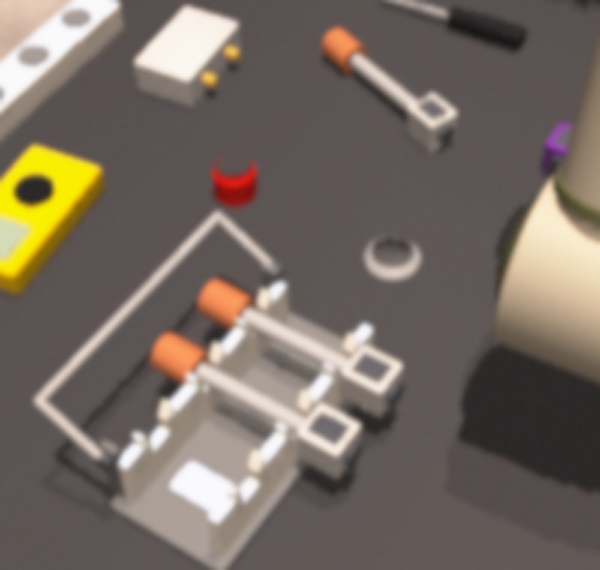

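```bash
cat > fit.py <<'E'
from h import *
from workcell import r
from scipy.optimize import least_squares
S=r.camera_model("scene");D=r.camera_model("side")
sc=lambda x,y:(210+x/4,130+y/4)
sd=lambda x,y:(210+x/3,110+y/3)
obs=[ # rackpoint, scene,side
 ((-75,-70,73),sc(636,285),sd(374,370)),
 ((-75,0,73),sc(697,335),sd(330,430)),
 ((-58,125,5),sc(775,493),sd(220,568)),
 ((58,125,5),sc(668,563),sd(114,505)),
 ("b-",sc(412,325),sd(218,213)),
 ("b+",sc(615,522),sd(38,400)),
 ((75,-70,55),sc(491,381),sd(226,302)),
 ((75,0,55),sc(554,433),sd(178,357)),
]
def pt(o,v):
    x,y,w,th=v
    if o=="b-" or o=="b+":
        o=(56-70*np.cos(th),(-115 if o=="b-" else 115),68+70*np.sin(th))
    c,s=np.cos(w),np.sin(w)
    return np.array([x+c*o[0]-s*o[1],y+s*o[0]+c*o[1],o[2]])
def f(v):
    e=[]
    for o,a,b in obs:
        P=pt(o,v); e+=list(proj(S,P)[0]-a)+list(proj(D,P)[0]-b)
    return np.array(e)
q=least_squares(f,[500,100,0.2,2.7],loss='soft_l1')
print(q.x); print(f(q.x).reshape(-1,4).round(1))
for o,a,b in obs: print(o,tri([S,D],[a,b]).round(1),pt(o,q.x).round(1))
for n,y in(("berth2",70),):print(n,pt((0,y,55),q.x))
print("hinge",pt((56,0,68),q.x))
E
python3 fit.py
```

```text
[ 4.61254729e+02  1.47252829e+02 -4.75410525e-02  2.62335844e+00]
[[-0.1 -0.7 -0.5 -0.6]
 [-0.8 -0.8 -1.3 -0.9]
 [ 0.7  0.3  0.7  2.9]
 [-0.1  1.1 -1.8  0.5]
 [ 0.7  0.5 -0.6  2. ]
 [-1.4 -1.2  1.5 -0.9]
 [ 0.1 -0.6  0.6  1.3]
 [-1.6  0.   0.5  0.7]]
(-75, -70, 73) [382.1  80.5  69.6] [383.   80.9  73. ]
(-75, 0, 73) [383.5 151.   69.4] [386.3 150.8  73. ]
(-58, 125, 5) [412.9 273.1   9.9] [409.3 274.9   5. ]
(58, 125, 5) [522.  266.4   5.2] [525.1 269.4   5. ]
b- [573.5  23.4 104.8] [572.5  26.8 102.7]
b+ [583.9 261.9 103.9] [583.4 256.6 102.7]
(75, -70, 55) [535.2  74.4  56.9] [532.8  73.8  55. ]
(75, 0, 55) [535.2 147.7  60.4] [536.2 143.7  55. ]
berth2 [464.58134926 217.17373872  55.        ]
hinge [517.1914567  144.59153294  68.        ]
```

{"name": "carry_out", "arguments": {
  "commands": [
    [0.3,0.73,0.36,0,0,0,-0.63],
    [0.3,0.73,0.36,0,0,0,-0.63],
    [0.3,0.73,0.36,0,0,0,-0.63],
    [0.3,0.73,0.36,0,0,0,-0.63],
    [0.3,0.73,0.36,0,0,0,-0.63],
    [0.3,0.73,0.36,0,0,0,-0.63]
  ]
}}

```text
t: 0.65
position: [354.6, -398.7, 238.6]
tool_rot: [-0.0, 1.0, -0.027, -0.0]
ft_force: [-0.5, -0.7, -0.1]
opening: 62.1
```

{"name": "carry_out", "arguments": {
  "commands": [
    [0.3,0.6,0.35,0,0,0,-0.63],
    [0.3,0.6,0.35,0,0,0,-0.63],
    [0.3,0.6,0.35,0,0,0,-0.63],
    [0.3,0.6,0.35,0,0,0,-0.63],
    [0.3,0.6,0.35,0,0,0,-0.63],
    [0.3,0.6,0.35,0,0,0,-0.63],
    [0.3,0.6,0.35,0,0,0,-0.63]
  ]
}}

```text
t: 1.23
position: [534.6, -293.3, 237.9]
tool_rot: [-0.0, 0.983, -0.181, -0.0]
ft_force: [-0.5, 0.0, -0.0]
opening: 61.9
```

```bash
cat > snap.py <<'E'
import sys,json
from h import *
from workcell import r
n,cam=sys.argv[1],sys.argv[2]
s=r.sense();m=r.camera_model(cam)
cv2.imwrite(f"pics/{n}.png",cv2.cvtColor(r.get_image(cam),cv2.COLOR_RGB2BGR))
json.dump({k:(v if np.isscalar(v) else list(v)) for k,v in m.items()},open(f"pics/{n}.json","w"))
K,R,t=KRt(m)
print("t",s['t'],"pos",s['position'].round(1),"rot",s['tool_rot'].round(4),"F",s['ft_force'].round(1),"op",round(s['opening'],1),"q",s['q'].round(2),"cam",(-R.T@t).round(0))
E
python3 snap.py w1 wrist
```

```text
t 1.2333 pos [ 534.6 -293.3  237.9] rot [-3.000e-04  9.834e-01 -1.813e-01 -4.000e-04] F [-0.5  0.  -0. ] op 61.9 q [-0.69  0.5   1.22  0.    1.42  1.24] cam [ 599. -318.  384.]
```

View pics/w1.png

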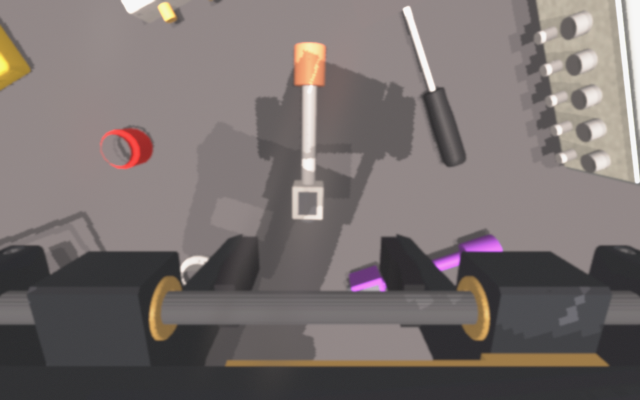

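Run:
```python
from h import *
import json
m=json.load(open("pics/w1.json"))
im=cv2.imread("pics/w1.png");crop(im,250,30,370,230,3,"pics/w1c.png")
a=onz(m,(309.6,88),18);b=onz(m,(308.2,181),18);h=onz(m,(307.7,201),36);c=onz(m,(310,44),18)
print(a,b,h,c,np.linalg.norm(a-b)); d=a-b;print(np.arctan2(d[1],d[0]),(a+b)/2)
u=d/np.linalg.norm(d);print(h+75*u)
```

```text
[ 624.08984062 -316.5387301    18.        ] [ 527.00199577 -276.85336914   18.        ] [ 508.74869128 -269.73612048   36.        ] [ 665.11188721 -333.00556087   18.        ] 104.88554472522812
-0.3880328643628554 [ 575.54591819 -296.69604962   18.        ]
[ 578.17282768 -298.11373992   36.        ]
```

View pics/w1c.png

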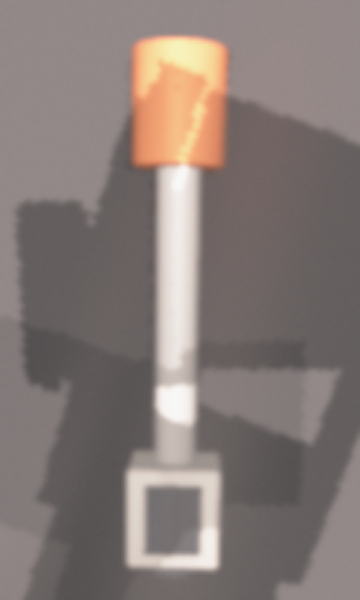

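{"name": "carry_out", "arguments": {
  "commands": [
    [0.3,0.141,-0.012,0,0,0,-0.04],
    [0.3,0.141,-0.012,-0.2,0,0,-0.04],
    [0.3,0.141,-0.012,-0.33,0,0,-0.04],
    [0.3,0.141,-0.012,-0.45,0,0,-0.04],
    [0.3,0.141,-0.012,-0.55,0,0,-0.04],
    [0.3,0.141,-0.012,-0.55,0,0,-0.04],
    [0.3,0.141,-0.012,-0.55,0,0,-0.04]
  ]
}}

```text
t: 1.87
position: [573.9, -299.5, 73.4]
tool_rot: [-0.001, 0.981, -0.194, -0.001]
ft_force: [-0.6, -0.5, 0.6]
opening: 61.7
```

```bash
python3 snap.py w2 wrist
```

```text
t 1.8667 pos [ 573.9 -299.5   73.4] rot [-6.000e-04  9.810e-01 -1.938e-01 -1.300e-03] F [-0.6 -0.5  0.6] op 61.7 q [-0.66  0.74  1.28 -0.    1.13  1.3 ] cam [ 638. -327.  219.]
```

View pics/w2.png

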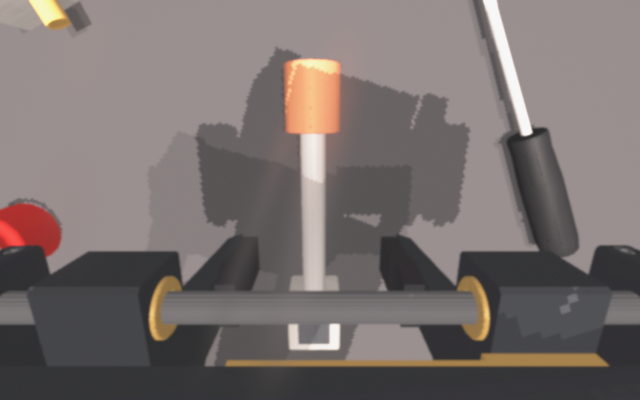

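Run:
```python
from h import *
import json
from workcell import r
m=json.load(open("pics/w2.json"))
a=onz(m,(312.8,133),18);b=onz(m,(313.5,285),18)
h=onz(m,(314.3,315),36)
d=a-b;w=np.arctan2(d[1],d[0]);u=d/np.linalg.norm(d);print(a,b,w,"mid from tube/can edge",a-55*u,"head",h+75*u)
s=r.sense();P=s['position'];print(P)
n=np.array([-u[1],u[0],0]);print("lat offset of stick vs tcp",n@(a-P),"along mid",u@(a-55*u-P))
print(2*np.arctan2(s['tool_rot'][2],s['tool_rot'][1]))
```

```text
[ 626.06114596 -317.15312787   18.        ] [ 526.12756095 -276.06734257   18.        ] -0.3900650047579794 mid from tube/can edge [ 575.19250705 -296.23945829   18.        ] head [ 584.04776103 -300.75762738   36.        ]
[ 575.25184966 -300.13604982   75.9085977 ]
lat offset of stick vs tcp 3.5813315586908208 along mid -1.5365582841779588
-0.38965053985592313
```

{"name": "carry_out", "arguments": {
  "commands": [
    [0.3,0.004,0.011,-0.08,0,0,0],
    [0.3,0.004,0.011,-0.16,0,0,0],
    [0.3,0.004,0.011,-0.21,0,0,0],
    [0.3,0.004,0.011,-0.232,0,0,0],
    [0.3,0.004,0.011,-0.232,0,0,0],
    [0.3,0.004,0.011,-0.232,0,0,0],
    [1,0.004,0.011,-0.232,0,0,0],
    [1,0.004,0.011,-0.232,0,0,0],
    [1,0.004,0.011,-0.232,0,0,0],
    [1,0.004,0.011,-0.232,0,0,0],
    [1,0.004,0.011,-0.232,0,0,0],
    [1,0.004,0.011,-0.232,0,0,0]
  ],
  "force": 30
}}

```text
t: 2.92
position: [576.6, -295.3, 4.2]
tool_rot: [0.0, 0.981, -0.193, 0.0]
ft_force: [0.6, -0.3, 0.1]
opening: 23.8
```

```bash
python3 snap.py w3 wrist
```

```text
t 2.9167 pos [ 576.6 -295.3    4.2] rot [ 0.000e+00  9.812e-01 -1.929e-01  1.000e-04] F [ 0.6 -0.3  0.1] op 23.8 q [-0.65  0.83  1.31  0.    1.    1.31] cam [ 641. -322.  150.]
```

View pics/w3.png

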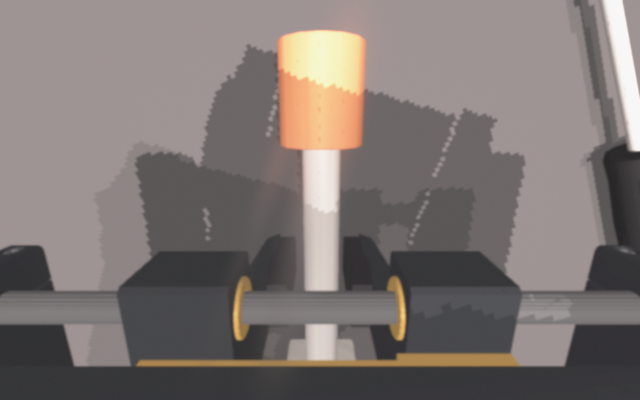

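{"name": "carry_out", "arguments": {
  "commands": [
    [1,0,0,0,0,0,0],
    [1,0,0,0,0,0,0],
    [1,0,0,0,0,0,0],
    [1,0,0,0,0,0,0],
    [1,0,0,0.03,0,0,0],
    [1,0,0,0.1,0,0,0],
    [1,0,0,0.2,0,0,0],
    [1,0,0,0.3,0,0,0],
    [1,0,0,0.4,0,0,0],
    [1,0,0,0.5,0,0,0],
    [1,0,0,0.55,0,0,0],
    [1,0,0,0.55,0,0,0]
  ],
  "force": 30
}}

```text
t: 3.97
position: [577.6, -295.9, 173.5]
tool_rot: [0.001, 0.981, -0.193, 0.003]
ft_force: [1.1, -0.9, -1.8]
opening: 15.3
```

```bash
python3 snap.py w4 wrist; python3 snap.py s4 scene
```

```text
t 3.9667 pos [ 577.6 -295.9  173.5] rot [ 0.0014  0.9812 -0.1928  0.0031] F [ 1.1 -0.9 -1.8] op 15.3 q [-0.65  0.63  1.18  0.    1.32  1.31] cam [ 641. -322.  320.]
t 4.0167 pos [ 576.9 -295.4  170.6] rot [ 5.000e-04  9.812e-01 -1.929e-01  1.200e-03] F [-0.7  0.1 -2.1] op 14.9 q [-0.65  0.64  1.18  0.    1.32  1.31] cam [1173.  766. 1109.]
```

View pics/w4.png

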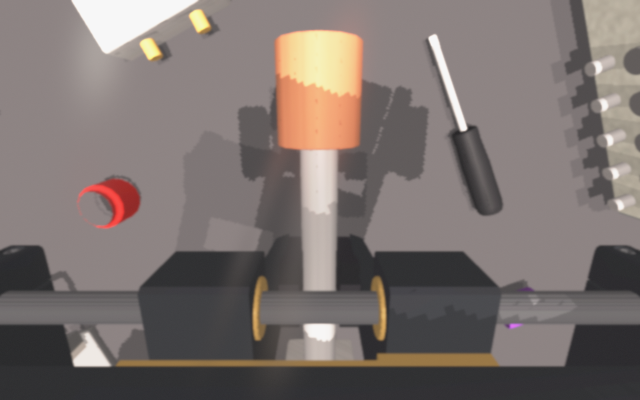

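View pics/s4.png

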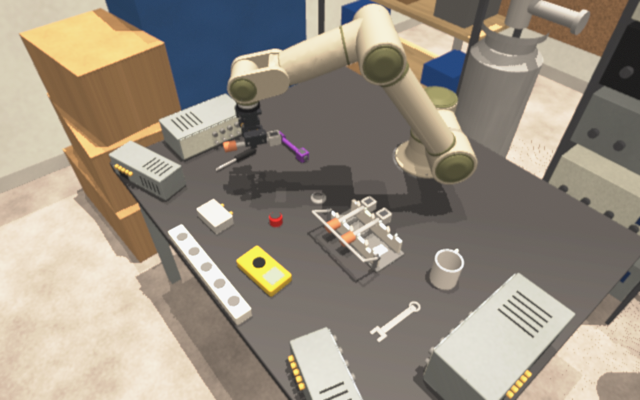

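{"name": "carry_out", "arguments": {
  "commands": [
    [1,-0.247,0.852,0.22,0,0,0.67],
    [1,-0.247,0.852,0.22,0,0,0.67],
    [1,-0.247,0.852,0.22,0,0,0.67],
    [1,-0.247,0.852,0.22,0,0,0.67],
    [1,-0.247,0.852,0.22,0,0,0.67],
    [1,-0.247,0.852,0.22,0,0,0.67],
    [1,-0.247,0.852,0.22,0,0,0.67],
    [1,-0.247,0.852,0.22,0,0,0.67]
  ]
}}

```text
t: 4.73
position: [501.0, -35.7, 235.0]
tool_rot: [-0.001, 1.0, -0.025, -0.001]
ft_force: [0.3, 0.3, -2.0]
opening: 15.2
```

{"name": "carry_out", "arguments": {
  "commands": [
    [1,-0.247,0.852,0.22,0,0,0],
    [1,-0.247,0.852,0.22,0,0,0],
    [1,-0.247,0.852,0.22,0,0,0],
    [1,-0.247,0.852,0.22,0,0,0],
    [1,-0.247,0.852,0.22,0,0,0],
    [1,-0.247,0.852,0.22,0,0,0],
    [1,-0.247,0.852,0.22,0,0,0],
    [1,-0.247,0.852,0.22,0,0,0],
    [1,-0.247,0.852,0.22,0,0,0]
  ]
}}

```text
t: 5.48
position: [428.0, 216.3, 299.7]
tool_rot: [0.0, 1.0, -0.026, -0.001]
ft_force: [-0.5, -0.6, -2.6]
opening: 15.3
```

```bash
python3 snap.py w5 wrist
```

```text
t 5.4833 pos [428.  216.3 299.7] rot [ 4.000e-04  9.997e-01 -2.560e-02 -1.200e-03] F [-0.5 -0.6 -2.6] op 15.3 q [ 0.22  0.17  1.52 -0.    1.45  1.85] cam [498. 213. 445.]
```

View pics/w5.png

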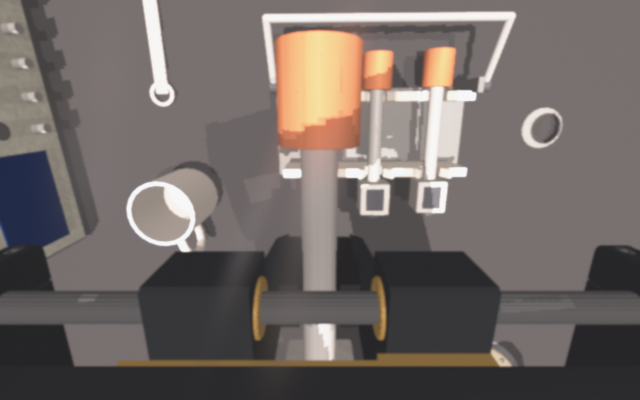

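Run:
```python
from h import *
crop(cv2.imread("pics/w5.png"),255,5,525,225,2.96,"pics/w5c.png")
```

```text
(no output)
```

View pics/w5c.png

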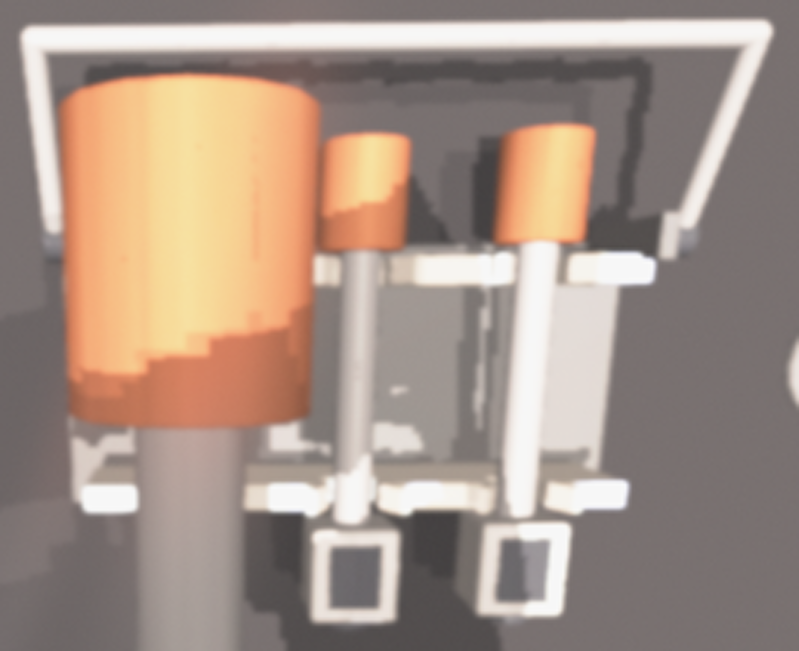

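```bash
cat > fit2.py <<'E'
from h import *
import json
from scipy.optimize import least_squares
m=json.load(open("pics/w5.json"))
c=lambda x,y:np.array((255+x/2.96,5+y/2.96))
# (rack pt, px, use u, use v)
obs=[((40,0,55),c(360,275),1,0),((-40,0,55),c(350.5,470),1,0),((40,-70,55),c(538,285),1,0),((-40,-70,55),c(522,470),1,0),
((-75,0,73),c(356,577),1,0),((-75,-70,73),c(525,570),1,0),
((-45,0,75),c(430,497),0,1),((45,0,75),c(450,269),0,1),((-45,-100,75),c(600,494),0,1),((45,-100,75),c(612,268),0,1),((-45,112,75),c(110,498),0,1),
("b+",c(30,38),1,1),("b-",c(765,30),1,1)]
def pt(o,v):
    x,y,w,th=v
    if o in("b-","b+"): o=(56-70*np.cos(th),(-115 if o=="b-" else 115),68+70*np.sin(th))
    C,s=np.cos(w),np.sin(w)
    return np.array([x+C*o[0]-s*o[1],y+s*o[0]+C*o[1],o[2]])
def f(v):
    e=[]
    for o,a,u,k in obs:
        d=proj(m,pt(o,v))[0]-a; e+=[d[0]*u,d[1]*k]
    return np.array(e)
q=least_squares(f,[461,147,-.05,2.62],loss='soft_l1')
print(q.x);print(f(q.x).reshape(-1,2).round(1))
print("berth2",pt((0,70,55),q.x),"hinge",pt((56,0,68),q.x))
# held stick: tube/can edge & centre, TCP 428,216.3,299.7 -> axis z
import sys
a=onz(m,c(190,428),314);b=onz(m,(318.5,250),314);print("held",a,b,np.arctan2(*(a-b)[[1,0]]))
for n,px,P,z0 in(("w3",(321.5,148),(576.6,-295.3,4.2),18),("w4",(319,149),(577.2,-295.6,172),186)):
    M=json.load(open(f"pics/{n}.json"));A=onz(M,px,z0);u=np.array([np.cos(.388),-np.sin(.388)]);print(n,"along mid off",u@(A[:2]-np.array(P[:2]))-55)
E
python3 fit2.py
```

```text
[ 4.65231244e+02  1.44817426e+02 -4.40315996e-02  2.52496901e+00]
[[ 0.5  0. ]
 [ 0.8  0. ]
 [-0.7 -0. ]
 [-1.4  0. ]
 [ 0.3 -0. ]
 [ 0.  -0. ]
 [-0.  -0.2]
 [-0.  -2.1]
 [ 0.   0.3]
 [ 0.  -2.4]
 [-0.   0.1]
 [ 5.4  0.3]
 [-3.   1.3]]
berth2 [468.3124601  214.74957941  55.        ] hinge [521.17696687 142.35245292  68.        ]
held [481.14597378 213.38282709 314.        ] [435.51558223 216.00180038 314.        ] -0.05733247157826297
w3 along mid off -1.192002394212757
w4 along mid off -1.3915059238536927
```

{"name": "carry_out", "arguments": {
  "commands": [
    [1,0.125,-0.003,-0.1,0,0,0],
    [1,0.125,-0.003,-0.2,0,0,0],
    [1,0.125,-0.003,-0.3,0,0,0],
    [1,0.125,-0.003,-0.4,0,0,0],
    [1,0.125,-0.003,-0.5,0,0,0],
    [1,0.125,-0.003,-0.6,0,0,0],
    [1,0.125,-0.003,-0.67,0,0,0],
    [1,0.125,-0.003,-0.7,0,0,0],
    [1,0.125,-0.003,-0.7,0,0,0],
    [1,0.125,-0.003,-0.7,0,0,0]
  ]
}}

```text
t: 6.37
position: [466.4, 214.3, 91.4]
tool_rot: [0.0, 1.0, -0.027, -0.0]
ft_force: [0.4, -0.1, -2.5]
opening: 15.1
```

```bash
sed -i 's/-115 if/-119 if/;s/else 115/else 119/' fit2.py fit.py; python3 fit.py|head -1; python3 fit2.py|grep -v "^ "; python3 snap.py w6 wrist;python3 snap.py d6 side;python3 snap.py s6 scene;python3 - <<'E'
from h import *
crop(cv2.imread("pics/w6.png"),190,0,510,240,2.5,"pics/w6c.png")
crop(cv2.imread("pics/d6.png"),200,130,360,250,5,"pics/d6c.png")
crop(cv2.imread("pics/s6.png"),300,160,440,265,5,"pics/s6c.png")
E
```

```text
[ 4.61450652e+02  1.47104609e+02 -4.72274610e-02  2.62171728e+00]
[ 4.64823004e+02  1.45032227e+02 -4.21929562e-02  2.56006553e+00]
[[ 0.2  0. ]
berth2 [467.77563477 214.96992741  55.        ] hinge [520.77316461 142.67012222  68.        ]
held [481.14597378 213.38282709 314.        ] [435.51558223 216.00180038 314.        ] -0.05733247157826297
w3 along mid off -1.192002394212757
w4 along mid off -1.3915059238536927
t 6.3667 pos [466.4 214.3  91.4] rot [ 0.      0.9996 -0.0272 -0.    ] F [ 0.4 -0.1 -2.5] op 15.1 q [ 0.2   0.46  1.71 -0.    0.97  1.83] cam [535. 210. 237.]
t 6.4167 pos [466.7 214.6  92.1] rot [-1.000e-04  9.996e-01 -2.700e-02  8.000e-04] F [ 0.8 -0.2 -2.5] op 15.0 q [ 0.2   0.46  1.71 -0.    0.97  1.83] cam [ 91. 642. 922.]
t 6.4667 pos [466.8 214.8  92.4] rot [-3.000e-04  9.996e-01 -2.690e-02  1.100e-03] F [-0.3  0.7 -1.8] op 15.0 q [ 0.2   0.45  1.71 -0.    0.97  1.83] cam [1173.  766. 1109.]
```

View pics/w6c.png

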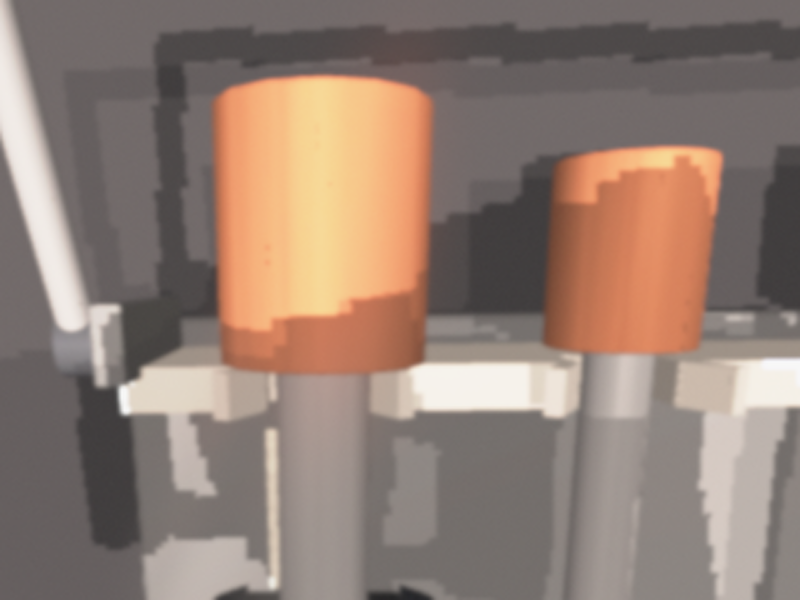

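View pics/d6c.png

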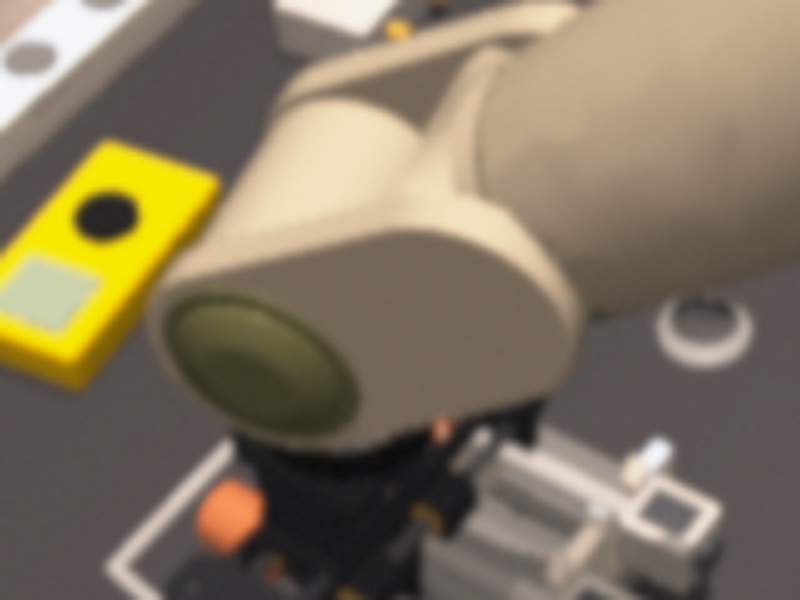

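View pics/s6c.png

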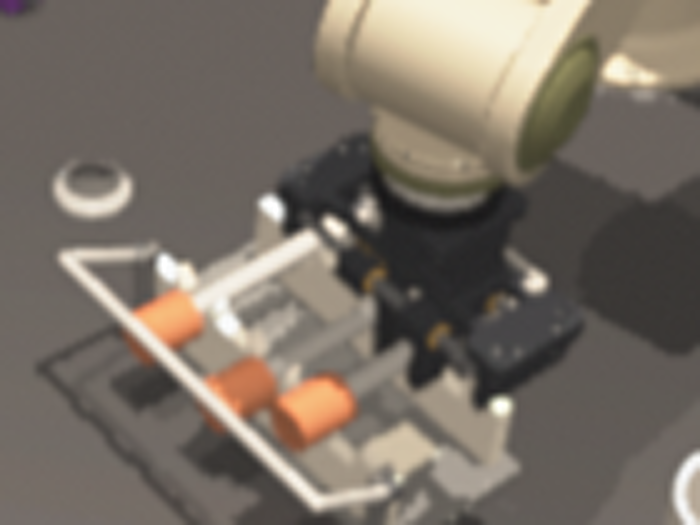

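Run:
```python
from h import *
import json
m=json.load(open("pics/w6.json"))
c=lambda x,y:(190+x/2.5,y/2.5)
for n,p,z in(("b2 top",c(314,385),75),("b2 straight",c(319,400),63),("held@plate",c(323.5,390),105.5),("held lo",c(323,560),105.5),("b1 top",c(641,385),75),("b1 str",c(627.5,395),63),("b1 tube",c(617,400),55),("b1 tube lo",c(602,560),55),("platefront",c(480,408),75),("platerear",c(480,365),75),("can edge held",c(323,372),110),("can edge b1",c(620,352),58),("end",c(130,400),75)):
    print(n,onz(m,p,z).round(1))
```

```text
b2 top [513.5 213.4  75. ]
b2 straight [508.5 212.7  63. ]
held@plate [516.7 211.3 105.5]
held lo [486.3 213.  105.5]
b1 top [509.9 145.9  75. ]
b1 str [505.9 144.   63. ]
b1 tube [503.5 143.3  55. ]
b1 tube lo [463.8 145.1  55. ]
platefront [506.9 179.1  75. ]
platerear [515.8 179.1  75. ]
can edge held [520.3 211.2 110. ]
can edge b1 [514.9 144.3  58. ]
end [512.4 251.8  75. ]
```

{"name": "carry_out", "arguments": {
  "commands": [
    [1,0.004,0.004,0,0,0,0.016],
    [1,0.004,0.004,-0.03,0,0,0.016],
    [1,0.004,0.004,-0.06,0,0,0.016],
    [1,0.004,0.004,-0.08,0,0,0.016],
    [1,0.004,0.004,-0.1,0,0,0.016],
    [1,0.004,0.004,-0.1,0,0,0.016],
    [1,0.004,0.004,-0.1,0,0,0.016]
  ]
}}

```text
t: 7.1
position: [466.9, 216.1, 60.7]
tool_rot: [0.0, 1.0, -0.023, -0.0]
ft_force: [-0.1, 0.1, -1.5]
opening: 15.1
```

```bash
python3 snap.py w7 wrist;python3 - <<'E'
from h import *
crop(cv2.imread("pics/w7.png"),190,0,510,240,2.5,"pics/w7c.png")
E
```

```text
t 7.1 pos [466.9 216.1  60.7] rot [ 1.000e-04  9.997e-01 -2.260e-02 -4.000e-04] F [-0.1  0.1 -1.5] op 15.1 q [ 0.21  0.51  1.73 -0.    0.91  1.82] cam [536. 213. 207.]
```

View pics/w7c.png

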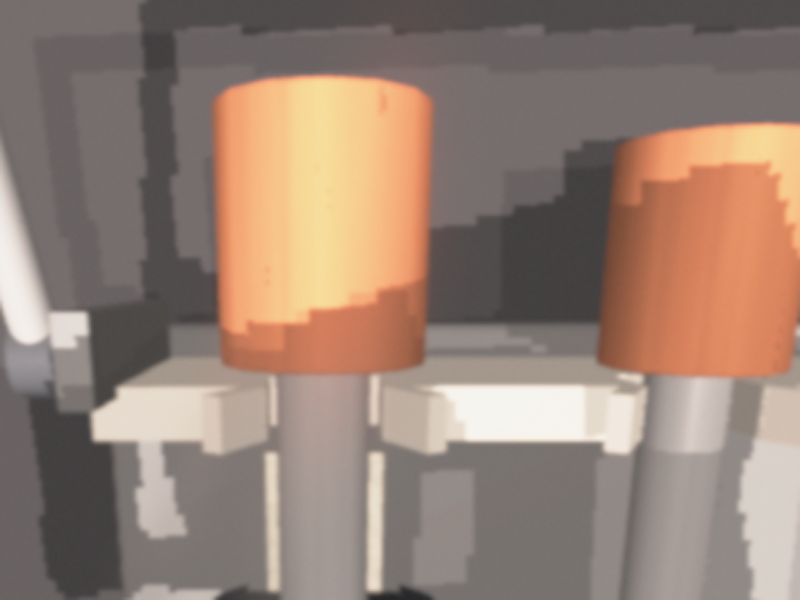

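Run:
```python
from h import *
import json
m=json.load(open("pics/w7.json"))
c=lambda x,y:(190+x/2.5,y/2.5)
for n,p,z in(("can top lip",c(323,374),92),("can side lip",c(222,362),75),("can side lip",c(425,362),75),("plate out",c(500,357),75),("plate in",c(500,388),75),("plate in lower edge",c(520,440),75),("b1 can lip",c(690,377),72),("b1 side lip",c(598,362),55)):
    print(n,onz(m,p,z).round(1))
```

```text
can top lip [522.1 213.5  92. ]
can side lip [522.7 230.3  75. ]
can side lip [521.2 196.5  75. ]
plate out [521.5 184.1  75. ]
plate in [516.3 184.   75. ]
plate in lower edge [507.2 180.4  75. ]
b1 can lip [516.3 150.9  72. ]
b1 side lip [517.4 160.9  55. ]
```

{"name": "carry_out", "arguments": {
  "commands": [
    [1,0,0,-0.015,0,0,0],
    [1,0,0,-0.03,0,0,0],
    [1,0,0,-0.04,0,0,0],
    [1,0,0,-0.05,0,0,0],
    [1,0,0,-0.056,0,0,0],
    [1,0,0,-0.06,0,0,0],
    [1,0,0,-0.063,0,0,0],
    [1,0,0,-0.065,0,0,0],
    [1,0,0,-0.065,0,0,0]
  ]
}}

```text
t: 7.9
position: [467.1, 216.2, 41.6]
tool_rot: [-0.0, 1.0, -0.023, 0.0]
ft_force: [0.2, 0.2, -2.7]
opening: 15.1
```

```bash
python3 snap.py w8 wrist;python3 - <<'E'
from h import *
crop(cv2.imread("pics/w8.png"),190,0,510,240,2.5,"pics/w8c.png")
E
```

```text
t 7.9 pos [467.1 216.2  41.6] rot [-0.      0.9997 -0.0226  0.    ] F [ 0.2  0.2 -2.7] op 15.1 q [0.21 0.54 1.74 0.   0.86 1.82] cam [536. 213. 188.]
```

View pics/w8c.png

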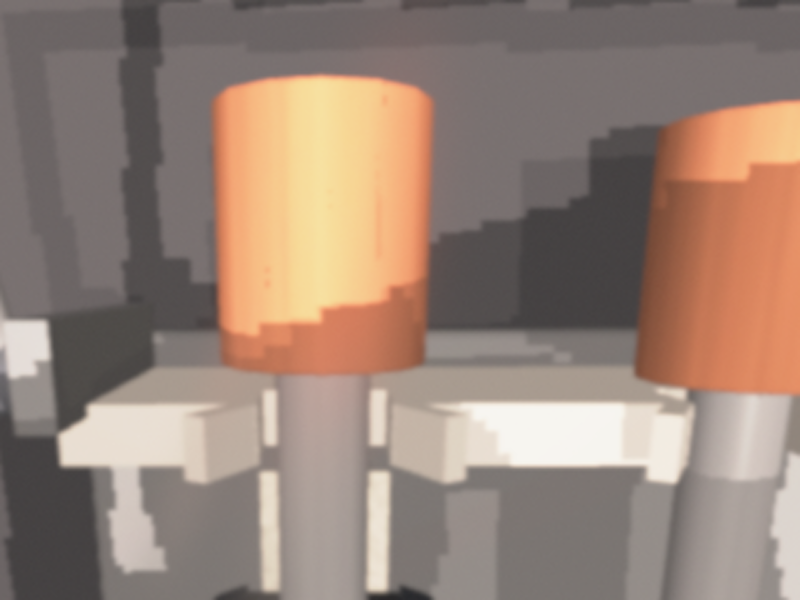

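{"name": "carry_out", "arguments": {
  "commands": [
    [1,0,0,-0.003,0,0,0],
    [1,0,0,-0.005,0,0,0],
    [1,0,0,-0.006,0,0,0],
    [1,0,0,-0.006,0,0,0]
  ]
}}

```text
t: 8.28
position: [467.3, 216.3, 41.2]
tool_rot: [-0.0, 1.0, -0.022, 0.0]
ft_force: [-6.1, -2.3, 13.4]
opening: 14.6
```

{"name": "carry_out", "arguments": {
  "commands": [
    [1,0,0,0.003,0,0,0],
    [0.8,0,0,0.003,0,0,0],
    [0.7,0,0,0.003,0,0,0],
    [0.65,0,0,0.003,0,0,0],
    [0.65,0,0,0.003,0,0,0],
    [0.65,0,0,0.003,0,0,0],
    [0.65,0,0,0.003,0,0,0]
  ]
}}

```text
t: 8.87
position: [467.1, 216.2, 40.7]
tool_rot: [-0.0, 1.0, -0.023, 0.0]
ft_force: [0.9, 0.4, -0.2]
opening: 30.8
```

```bash
python3 snap.py w9 wrist;python3 - <<'E'
from h import *
crop(cv2.imread("pics/w9.png"),190,0,510,240,2.5,"pics/w9c.png")
E
```

```text
t 8.8667 pos [467.1 216.2  40.7] rot [-0.      0.9997 -0.0226  0.    ] F [ 0.9  0.4 -0.2] op 30.8 q [0.21 0.54 1.74 0.   0.86 1.82] cam [536. 213. 187.]
```

View pics/w9c.png

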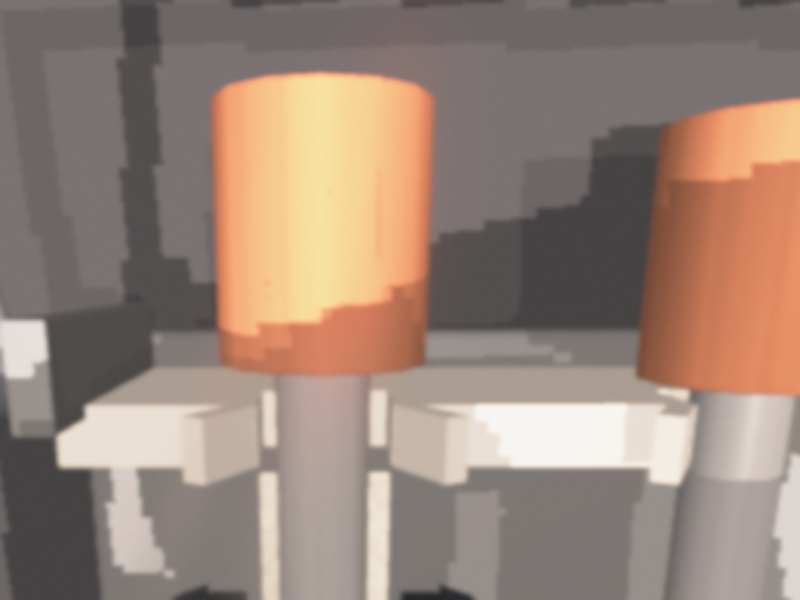

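{"name": "carry_out", "arguments": {
  "commands": [
    [0.65,0,0,0.03,0,0,0],
    [0.65,0,0,0.1,0,0,0],
    [0.65,0,0,0.2,0,0,0],
    [0.65,0,0,0.3,0,0,0],
    [0.65,0,0,0.4,0,0,0],
    [0.6,0,0,0.5,0,0,0.25],
    [0.6,0.02,-0.01,0.6,0,0,0.5],
    [0.6,0.04,-0.03,0.6,0,0,0.75],
    [0.6,0.06,-0.06,0.6,0,0,1],
    [0.6,0.1,-0.1,0.6,0,0,1]
  ]
}}

```text
t: 9.75
position: [496.7, 186.4, 222.0]
tool_rot: [-0.0, 0.973, 0.229, 0.001]
ft_force: [1.5, 0.0, -0.2]
opening: 35.1
```

{"name": "carry_out", "arguments": {
  "commands": [
    [0.6,0.07,-0.01,0,0,0,0.25],
    [0.6,0.14,-0.02,0,0,0,0.5],
    [0.6,0.2,-0.03,0,0,0,0.75],
    [0.6,0.28,-0.04,0,0,0,1],
    [0.6,0.28,-0.04,0,0,0,1]
  ]
}}

```text
t: 10.17
position: [583.5, 173.2, 220.7]
tool_rot: [0.0, 0.887, 0.462, 0.0]
ft_force: [0.2, 0.7, 0.3]
opening: 35.3
```

{"name": "carry_out", "arguments": {
  "commands": [
    [0.6,0,0,0,0,0,0.25],
    [0.6,0,0,0,0,0,0.5],
    [0.6,0,0,0,0,0,0.75],
    [0.6,0,0,0,0,0,1],
    [0.6,0,0,0,0,0,1]
  ]
}}

```text
t: 10.58
position: [580.6, 174.3, 221.3]
tool_rot: [0.0, 0.746, 0.666, 0.0]
ft_force: [-0.1, 0.6, 0.5]
opening: 35.2
```

{"name": "carry_out", "arguments": {
  "commands": [
    [0.6,0,0,-0.05,0,0,0.15],
    [0.6,0,0,-0.05,0,0,0.15]
  ]
}}

```text
t: 10.75
position: [579.9, 174.2, 204.1]
tool_rot: [-0.001, 0.722, 0.692, -0.001]
ft_force: [-0.8, 0.4, -0.9]
opening: 35.3
```

```bash
python3 snap.py w10 wrist; python3 snap.py s10 scene;python3 snap.py d10 side;python3 - <<'E'
from h import *
crop(cv2.imread("pics/s10.png"),300,160,440,265,5,"pics/s10c.png")
crop(cv2.imread("pics/d10.png"),200,160,360,280,5,"pics/d10c.png")
E
```

```text
t 10.75 pos [579.9 174.2 204.1] rot [-0.001   0.7222  0.6917 -0.0013] F [-0.8  0.4 -0.9] op 35.3 q [ 0.1   0.52  1.29 -0.    1.34  0.14] cam [583. 244. 350.]
t 10.8 pos [580.2 174.2 205.1] rot [-7.000e-04  7.231e-01  6.907e-01 -1.000e-03] F [-0.  -0.6 -0.3] op 35.7 q [ 0.1   0.52  1.29 -0.    1.34  0.14] cam [1173.  766. 1109.]
t 10.85 pos [580.7 174.2 205.9] rot [-3.000e-04  7.232e-01  6.907e-01 -3.000e-04] F [ 1.4  0.9 -0. ] op 35.1 q [0.1  0.52 1.28 0.   1.34 0.14] cam [ 91. 642. 922.]
```

View pics/w10.png

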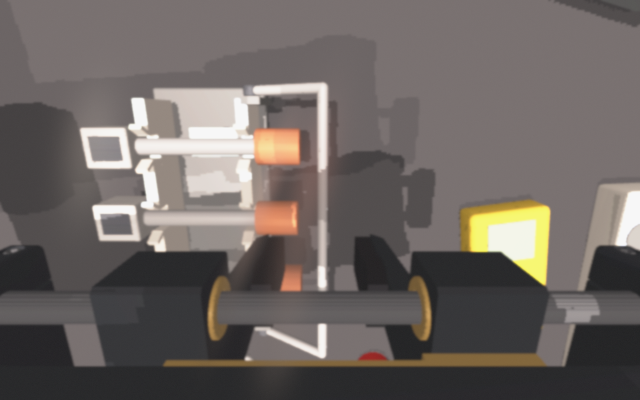

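View pics/s10c.png

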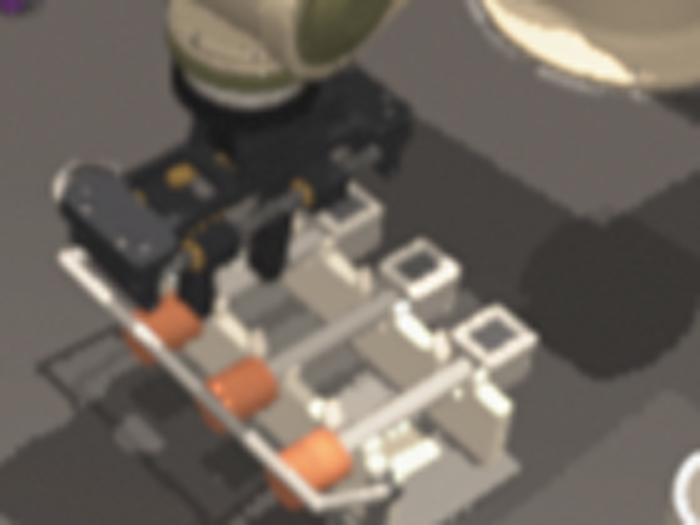

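View pics/d10c.png

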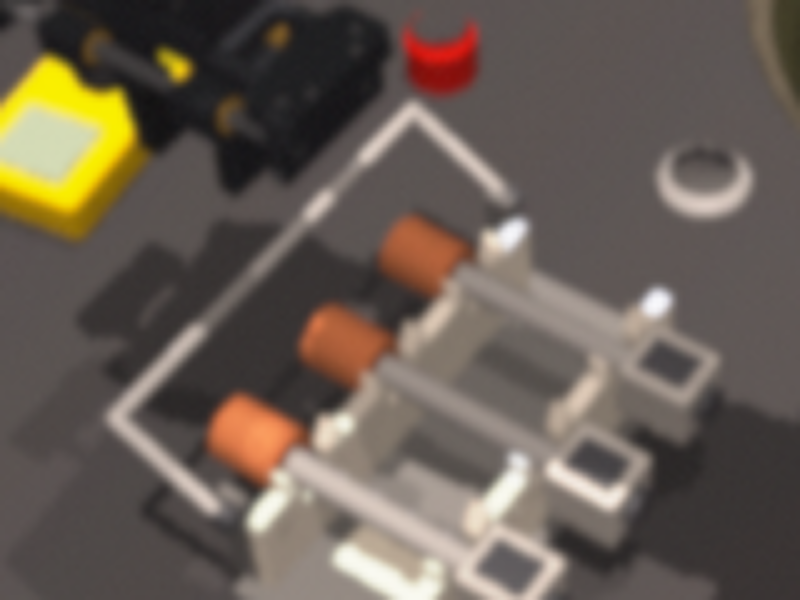

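Run:
```python
from h import *
import json
m=json.load(open("pics/w10.json"))
for z in(95,100,105,110):
    a=onz(m,(324,88),z);b=onz(m,(322.5,356),z);print(z,a.round(1),b.round(1),np.linalg.norm(a-b).round(1),onz(m,(323,250),z).round(1))
c=onz(m,(249,91),68);print("hinge+",c, onz(m,(250,359),68))
S=json.load(open("pics/s10.json"));D=json.load(open("pics/d10.json"))
print(tri([S,D],[(300+320/5,160+500/5),(200+112/5,160+418/5)]),tri([S,D],[(300+68/5,160+255/5),(200+415/5,160+107/5)]))
```

```text
95 [586.1 260.   95. ] [575.2  10.8  95. ] 249.4 [580.1 124.5  95. ]
100 [586.1 259.7 100. ] [575.3  15.4 100. ] 244.5 [580.1 126.9 100. ]
105 [586.  259.4 105. ] [575.5  20.  105. ] 239.6 [580.2 129.2 105. ]
110 [585.9 259.1 110. ] [575.6  24.6 110. ] 234.8 [580.2 131.6 110. ]
hinge+ [522.59723427 262.00591041  68.        ] [495.01750101 -14.74388827  68.        ]
[583.20792749 262.66954786 105.45879531] [571.69152414  24.33683613 105.25385561]
```

{"name": "carry_out", "arguments": {
  "commands": [
    [0.6,0.002,0,-0.1,0,0,0],
    [0.6,0.002,0,-0.2,0,0,0],
    [0.6,0.002,0,-0.3,0,0,0],
    [0.6,0.002,0,-0.36,0,0,0],
    [0.6,0.002,0,-0.387,0,0,0],
    [0.6,0.002,0,-0.387,0,0,0],
    [0.6,0.002,0,-0.387,0,0,0]
  ],
  "force": 10
}}

```text
t: 11.48
position: [582.3, 174.3, 90.9]
tool_rot: [0.001, 0.722, 0.692, 0.001]
ft_force: [-0.2, -0.7, 0.7]
opening: 35.2
```

```bash
python3 snap.py w11 wrist
python3 - <<'E'
import numpy as np
t0=2.577
ths=list(np.arange(2.577,0.34,-0.14))
for t in ths:
    dx=-(70*np.cos(t)-70*np.cos(t0)); dz=70*(np.sin(t)-np.sin(t0))
    print(round(t,2),np.round([dx*.999/300,-.045*dx/300,dz/300],3))
E
```

```text
t 11.4833 pos [582.3 174.3  90.9] rot [5.000e-04 7.219e-01 6.920e-01 7.000e-04] F [-0.2 -0.7  0.7] op 35.2 q [0.1  0.63 1.41 0.   1.1  0.14] cam [584. 244. 237.]
2.58 [-0.  0.  0.]
2.44 [-0.019  0.001  0.026]
2.3 [-0.042  0.002  0.05 ]
2.16 [-0.068  0.003  0.07 ]
2.02 [-0.096  0.004  0.086]
1.88 [-0.127  0.006  0.098]
1.74 [-0.158  0.007  0.105]
1.6 [-0.191  0.009  0.108]
1.46 [-0.223  0.01   0.107]
1.32 [-0.255  0.012  0.101]
1.18 [-0.286  0.013  0.091]
1.04 [-0.316  0.014  0.076]
0.9 [-0.342  0.015  0.057]
0.76 [-0.366  0.017  0.035]
0.62 [-0.387  0.017  0.01 ]
0.48 [-0.404  0.018 -0.018]
```

View pics/w11.png

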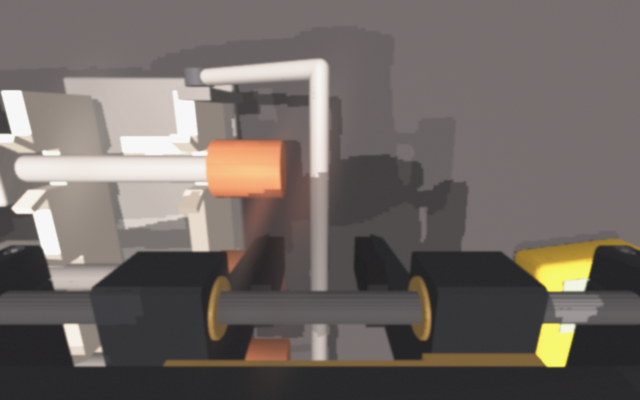

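{"name": "carry_out", "arguments": {
  "commands": [
    [1,0,0,0,0,0,0],
    [1,0,0,0,0,0,0],
    [1,0,0,0,0,0,0],
    [1,0,0,0,0,0,0],
    [1,0,0,0,0,0,0],
    [1,0,0,0,0,0,0],
    [1,0,0,0,0,0,0]
  ],
  "force": 10
}}

```text
t: 12.12
position: [582.1, 174.2, 90.0]
tool_rot: [0.0, 0.721, 0.692, 0.001]
ft_force: [2.2, -0.3, 1.7]
opening: 7.5
```

{"name": "carry_out", "arguments": {
  "commands": [
    [1,-0.009,0,0.013,0,0,0],
    [1,-0.019,0.001,0.026,0,0,0],
    [1,-0.03,0.001,0.038,0,0,0],
    [1,-0.042,0.002,0.05,0,0,0],
    [1,-0.055,0.002,0.06,0,0,0],
    [1,-0.068,0.003,0.07,0,0,0],
    [1,-0.068,0.003,0.07,0,0,0]
  ]
}}

```text
t: 12.7
position: [562.8, 175.1, 112.7]
tool_rot: [0.002, 0.721, 0.692, 0.002]
ft_force: [4.9, -0.7, 7.3]
opening: 7.4
```

{"name": "carry_out", "arguments": {
  "commands": [
    [1,-0.028,0.001,0.016,0,0,0],
    [1,-0.059,0.003,0.028,0,0,0],
    [1,-0.09,0.004,0.035,0,0,0],
    [1,-0.123,0.006,0.038,0,0,0],
    [1,-0.155,0.007,0.037,0,0,0],
    [1,-0.187,0.009,0.031,0,0,0],
    [1,-0.187,0.009,0.031,0,0,0]
  ]
}}

```text
t: 13.28
position: [503.9, 177.7, 120.5]
tool_rot: [0.0, 0.721, 0.693, -0.0]
ft_force: [-3.5, -1.7, 8.9]
opening: 7.3
```

```bash
python3 snap.py s12 scene;python3 - <<'E'
from h import *
crop(cv2.imread("pics/s12.png"),300,150,440,255,5,"pics/s12c.png")
E
```

```text
t 13.2833 pos [503.9 177.7 120.5] rot [ 0.000e+00  7.213e-01  6.926e-01 -5.000e-04] F [-3.5 -1.7  8.9] op 7.3 q [ 0.12  0.46  1.62 -0.    1.06  0.16] cam [1173.  766. 1109.]
```

View pics/s12c.png

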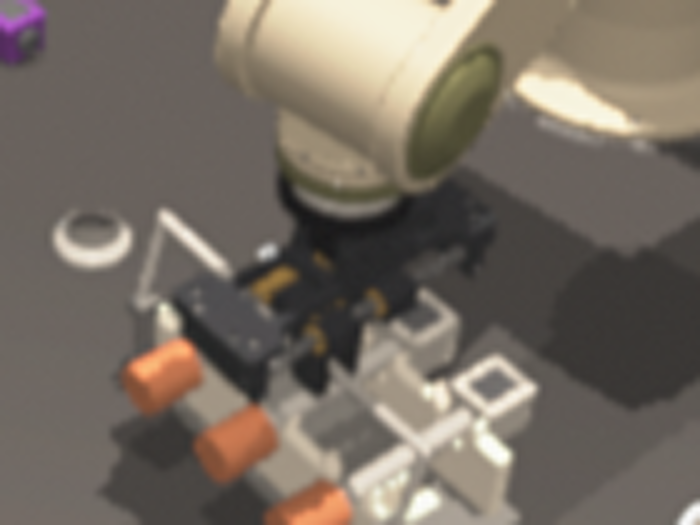

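{"name": "carry_out", "arguments": {
  "commands": [
    [1,-0.031,0.001,-0.01,0,0,0],
    [1,-0.061,0.002,-0.025,0,0,0],
    [1,-0.087,0.003,-0.044,0,0,0],
    [1,-0.111,0.005,-0.066,0,0,0],
    [1,-0.132,0.005,-0.091,0,0,0],
    [1,-0.149,0.006,-0.119,0,0,0],
    [1,-0.149,0.006,-0.119,0,0,0]
  ]
}}

```text
t: 13.92
position: [459.4, 179.6, 82.8]
tool_rot: [-0.001, 0.721, 0.692, -0.001]
ft_force: [0.9, 1.0, -2.7]
opening: 7.1
```

{"name": "carry_out", "arguments": {
  "commands": [
    [0.8,0,0,0,0,0,0],
    [0.7,0,0,0,0,0,0],
    [0.7,0,0,0,0,0,0],
    [0.7,0,0,0.03,0,0,0],
    [0.7,0,0,0.1,0,0,0],
    [0.7,0,0,0.15,0,0,0],
    [1,0,0,0.15,0,0,0],
    [1,0,0,0.15,0,0,0],
    [1,0,0,0.15,0,0,0],
    [1,0,0,0.15,0,0,0],
    [1,0,0,0.15,0,0,0]
  ]
}}

```text
t: 14.83
position: [460.1, 179.5, 128.5]
tool_rot: [-0.0, 0.721, 0.692, -0.001]
ft_force: [-1.2, 0.2, 0.7]
opening: 0.3
```

```bash
python3 snap.py w13 wrist;python3 snap.py d13 side;python3 - <<'E'
from h import *
crop(cv2.imread("pics/d13.png"),200,150,360,270,5,"pics/d13c.png")
E
```

```text
t 14.8333 pos [460.1 179.5 128.5] rot [-5.000e-04  7.215e-01  6.924e-01 -6.000e-04] F [-1.2  0.2  0.7] op 0.3 q [0.13 0.37 1.73 0.   1.04 0.18] cam [462. 250. 274.]
t 14.8833 pos [460.2 179.5 128.6] rot [-4.000e-04  7.215e-01  6.925e-01 -5.000e-04] F [0.  0.7 0.1] op 0.3 q [ 0.13  0.37  1.73 -0.    1.04  0.18] cam [ 91. 642. 922.]
```

View pics/w13.png

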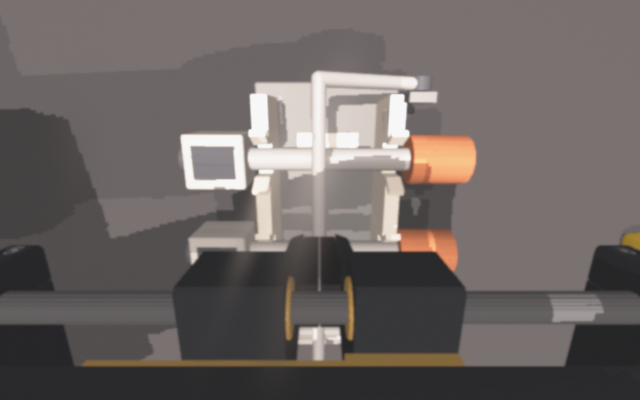

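View pics/d13c.png

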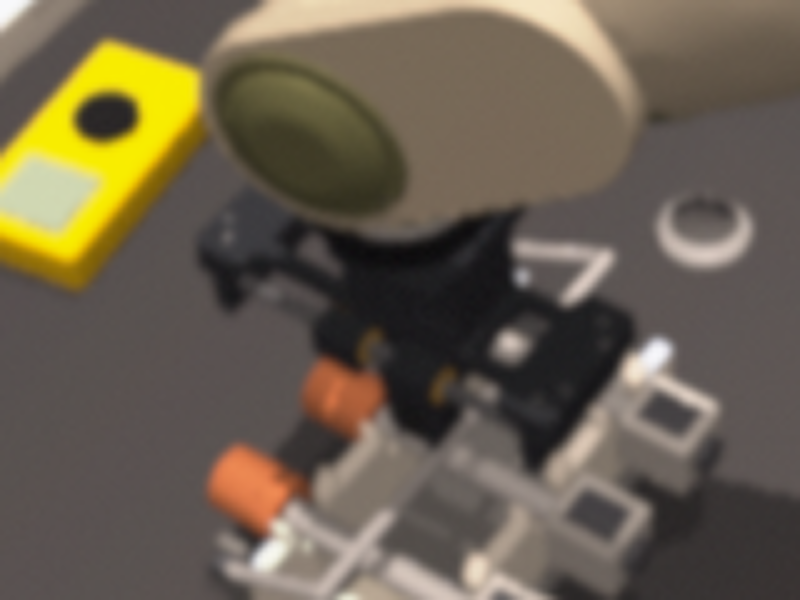

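{"name": "carry_out", "arguments": {
  "commands": [
    [1,0,0,-0.04,0,0,0],
    [1,-0.003,0,-0.07,0,0,0],
    [1,-0.006,0,-0.09,0,0,0],
    [1,-0.01,0,-0.11,0,0,0],
    [1,-0.014,0,-0.13,0,0,0],
    [1,-0.017,0,-0.15,0,0,0],
    [1,-0.019,0,-0.165,0,0,0],
    [1,-0.021,0,-0.175,0,0,0],
    [1,-0.021,0,-0.18,0,0,0],
    [1,-0.021,0,-0.18,0,0,0]
  ],
  "force": 20
}}

```text
t: 15.77
position: [454.2, 179.6, 75.0]
tool_rot: [-0.0, 0.721, 0.692, -0.0]
ft_force: [-0.2, 0.9, 0.8]
opening: 0.5
```

{"name": "carry_out", "arguments": {
  "commands": [
    [1,0,0,-0.003,0,0,0],
    [1,0,0,-0.006,0,0,0],
    [1,0,0,-0.008,0,0,0],
    [1,0,0,-0.01,0,0,0],
    [1,0,0,-0.01,0,0,0]
  ]
}}

```text
t: 16.18
position: [454.3, 179.6, 72.4]
tool_rot: [0.0, 0.721, 0.692, 0.0]
ft_force: [-1.1, 0.9, 1.7]
opening: 0.2
```

{"name": "carry_out", "arguments": {
  "commands": [
    [1,0,0,-0.002,0,0,0],
    [1,0,0,-0.004,0,0,0],
    [1,0,0,-0.006,0,0,0],
    [1,0,0,-0.006,0,0,0]
  ]
}}

```text
t: 16.52
position: [454.4, 179.7, 71.8]
tool_rot: [0.0, 0.721, 0.693, 0.0]
ft_force: [-5.8, -1.2, 18.0]
opening: 0.3
```

```bash
python3 snap.py w14 wrist;python3 snap.py s14 scene;python3 - <<'E'
from h import *
crop(cv2.imread("pics/s14.png"),300,160,440,265,5,"pics/s14c.png")
E
```

```text
t 16.5167 pos [454.4 179.7  71.8] rot [3.000e-04 7.214e-01 6.926e-01 3.000e-04] F [-5.8 -1.2 18. ] op 0.3 q [ 0.14  0.44  1.8  -0.    0.9   0.18] cam [456. 250. 218.]
t 16.5667 pos [454.4 179.7  71.8] rot [3.000e-04 7.214e-01 6.925e-01 3.000e-04] F [-6.4 -2.3 17.7] op 0.5 q [ 0.14  0.44  1.8  -0.    0.9   0.18] cam [1173.  766. 1109.]
```

View pics/w14.png

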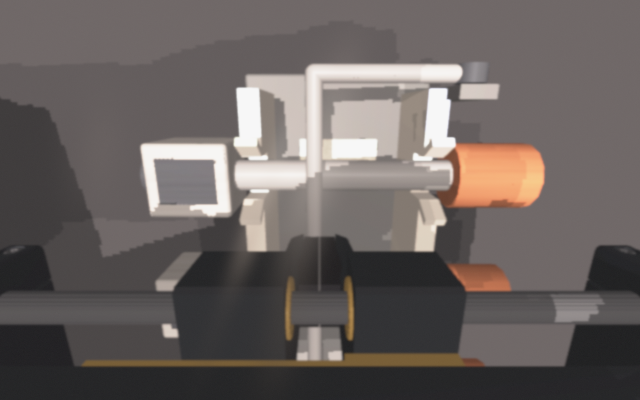

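View pics/s14c.png

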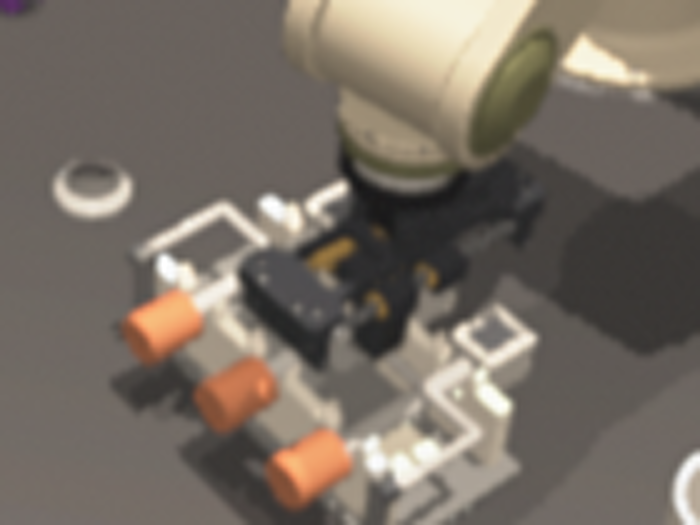

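{"name": "carry_out", "arguments": {
  "commands": [
    [1,0,0,0.01,0,0,0],
    [1,0,0,0.04,0,0,0],
    [1,0,0,0.15,0,0,0],
    [1,0,0,0.28,0,0,0],
    [1,0,0,0.42,0,0,0],
    [1,0,0,0.56,0,0,0],
    [1,-0.1,0,0.68,0,0,0],
    [1,-0.2,0,0.68,0,0,0],
    [1,-0.2,0,0.68,0,0,0],
    [1,-0.2,0,0.68,0,0,0]
  ]
}}

```text
t: 17.45
position: [393.5, 179.7, 275.5]
tool_rot: [0.001, 0.721, 0.693, 0.001]
ft_force: [0.4, -0.0, -0.2]
opening: 0.3
```

```bash
python3 snap.py w15 wrist;python3 snap.py d15 side;python3 - <<'E'
from h import *
crop(cv2.imread("pics/d15.png"),190,160,370,280,4.4,"pics/d15c.png")
E
```

```text
t 17.45 pos [393.5 179.7 275.5] rot [6.000e-04 7.213e-01 6.927e-01 9.000e-04] F [ 0.4 -0.  -0.2] op 0.3 q [ 0.16  0.08  1.69 -0.    1.37  0.2 ] cam [395. 250. 421.]
t 17.5 pos [394.2 179.6 274.8] rot [3.000e-04 7.214e-01 6.925e-01 4.000e-04] F [-0.3 -0.6  0.1] op 0.6 q [ 0.16  0.08  1.69 -0.    1.37  0.2 ] cam [ 91. 642. 922.]
```

View pics/w15.png

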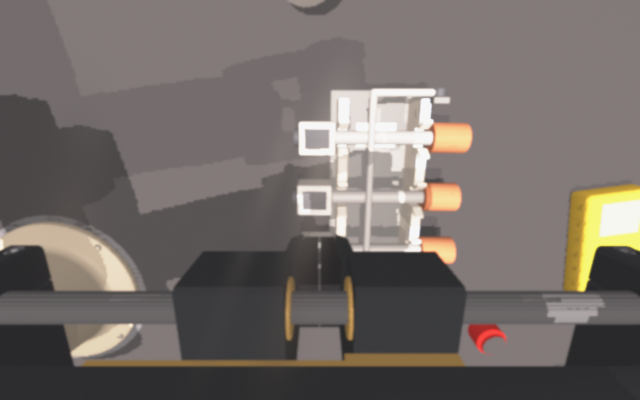

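View pics/d15c.png

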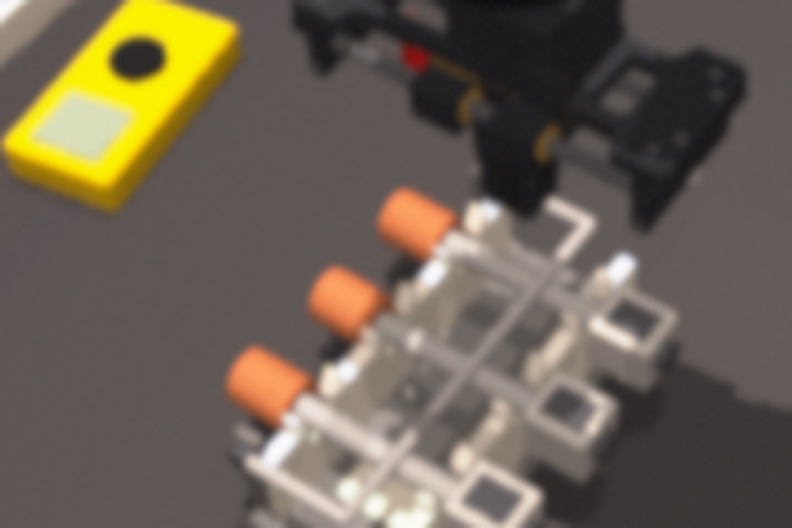

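Run:
```python
from h import *
import json
from workcell import r
D=json.load(open("pics/d15.json"));W=json.load(open("pics/w15.json"))
print("bar corner",tri([W,D],[(373,93),(190+348/4.4,160+516/4.4)]))
print(r.sense()['t'],r.sense()['dq'].round(3)); print(r.hand_in())
```

```text
bar corner [453.78343863 264.3760276   66.01333142]
17.55 [-0.005  0.023 -0.006  0.001  0.     0.001]
the job is handed in; nothing more can be done
None
```

The loose stick is back in the empty berth (rack y = +70 mm) with its head at the same end as the other two. The bail is closed over all three, and the job was handed in at about 17.6 s of the 64 s allowed.

I gripped the loose stick at mid-tube and lowered it until it met the slot floor (contact rose to about 13 N), then opened the jaws. I carried the bail over with a light 10 N grip on its cross bar, let go, and pressed it down with shut fingertips. It met a firm stop at about 18 N with the tips at 71.8 mm, which matches a closed bar's top at 72 mm.

**Last checks:**
- **Sticks:** in the last pictures all three lie level in a row, heads at the same end.
- **Bail:** the camera puts a bar corner at 66 mm high, against 68 mm nominal and within calibration error.
- **Robot:** it stands clear, with no force on the tool.
- **Bystanders:** nothing visible had been disturbed, but I did not measure them (or the parked sticks) again against their starting places.

**Disagreement:** the fixed cameras and the wrist camera differed by 2–3 mm on where the rack stands. I followed the close-up wrist view, which showed the tube centred in its slot with about 4 to 5 mm of end play each way.

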